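Set the firing tile out over the bench plate's edge for the fork

ROBOT

A 6-joint arm with a two-finger parallel gripper is mounted at the origin on the work surface. World frame = base frame: x ahead of the robot, y to its left, z up, the work surface at z = 0. Lengths are in m, angles in degrees, forces in N, time in s.
With the tool pointing down it reaches from about 0.375 to 0.9 m from the base axis. Payload 3.1 kg.
Tool frame: the origin (TCP) lies between the finger pads; the fingertips stand bot.tip_extent ahead of it and the grasp point (between the pads) lies 2 mm behind it (bot.tip_extent is the distance from the TCP to the fingertips, in m); z points along the fingers, y is the direction in which the jaws open and shut (so a half turn about z gives the same grasp; the last joint's range is limited). The gripper opens to 87 mm and grips with 3 to 60 N. Pads are 19 mm wide; open, the fingers measure 117 mm over their backs; the gripper's body (75 mm by 190 mm) begins 51 mm behind the grasp point.
Start: joints at [-82.076, 30.224, 82.088, -0, 67.689, -10.227], TCP at [0.195, -0.594, 0.24] pointing down, gripper open.
Joint ranges: [-176.69, 176.69], [-43.24, 126.21], [12.49, 139.97], [-82, 262], [0, 151.66], [-163.58, 163.58]. Speed limits (degrees/s): [159.86, 159.86, 180, 180, 180, 180].

INTERFACE

Orientations are given as a 3x3 rotation matrix whose columns are the frame's x, y, z axes.
In Python, from rig import bot, imaging, recognise, masks_of, mark_of gives the robot as it stands.
- The arm moves only by the tool send_rows, never from a script. Its argument "plan" is a list that holds one entry, the list of rows, each a list of 5 numbers: the shift along the world's x, y, z normalised to -1 to 1, where 1 is 0.03 m, then the turn about the world's z normalised to -1 to 1, where 1 is 0.1 rad, then the closure, from -1 (fully open) to 1 (shut). A call has 1 to 20 rows; each row shifts and turns the commanded pose from where the row before left it; what a row does not reach is not made up. A row lasts 1/10 s, in which the tool goes at most 50 mm and 8.59 degrees, less where a joint would pass 70% of its speed; a pose out of reach is approached as far as the arm can. A call with a number of a shift or a turn outside -1 to 1 is refused whole. A call with a gripper value outside its range is refused whole. The fingers move at their own pace and stop on an object; the grip force is fixed at half the most. Time passes only in rows, so rows that do not move let the fingers close. It gives the time, the measured TCP pose, the force and the opening at its end, in the units of the state.
- bot.read_state(): the state, without advancing time (a new reading comes with each control period).
- imaging.capture(name): name is "scene" or "top" or "wrist"; returns a dict with "img" (420x560x3 uint8, blue, green, red), "mtx" (3x3 intrinsics, pixels), "pose" (4x4, takes a point from camera to world coordinates); the wrist camera has in their place "T_tool_cam" (4x4, takes a point from camera to tool coordinates, whose origin is the TCP and whose axes are the flange's). Camera axes: x right, y down, z forward; pixel columns grow to the right and rows downward; lengths in m; the calibration is good to about 2 mm. The wrist camera is an equidistant fisheye: a pixel r from the principal point sees the ray r / f radians off the axis. A picture is of the moment at which its call begins: read the wrist's pose just before it. There is no depth.
- bot.hand_in(): hands the job in, once; it reports no verdict.
Trained networks look in the newest picture that a camera, given by its name, has taken for a name from the list of things; names that differ only in an ending like _2 or _b are one class to them, and where a whole thing is asked for, a point or a joint stands for the part that bears it (a point fixed in the world has none). Each returns a list of dicts, best first, with "conf" (0 to 1); they miss things now and then, are a little off and sometimes report something else, mostly with a low value. They report only what shows in the picture. A call takes as long as a camera call.
- recognise(camera, target): "at" ([x, y, z] in m, in world coordinates, good to about 4 mm: the middle of the surface that is visible of it).
- masks_of(camera, target): "region" (420x560 bool, what is visible of it).
- mark_of(camera, target): "at" ([x, y, z] in m, in world coordinates, good to about 4 mm: a listed point, or the origin of a listed thing).
The state is a dict: "time_s": time; "joint_positions": joint angles; "qvel": joint speeds; "tau": joint torques, N m; "position": TCP position; "tcp_rot": TCP orientation; "force": force on the tool from outside, world axes, zero at the start; "moment": the same for the moment, N m; "opening": opening from 0.0 (shut) to 1.0 (fully open).
Only numpy, scipy, OpenCV 4.12 (cv2) and the standard library are available. Lean on these libraries where they do the work, as an engineer would, in place of code of your own. Each camera call takes 0.05 s, during which the arm holds its last target.

TASK

Push the large firing tile, with the crucible riding on it, across the steel plate towards the plate's far edge (the long edge away from the robot) until the tile sticks out 40 mm over that edge, square to it, so that the firing fork can get under it. Only push or drag the tile with the fingers: do not lift or tip it, do not touch the crucible, which must stay standing on the tile, and leave everything else where it is. Finish with the hand clear.

Things in the scene. Friction and masses are not known exactly. Their poses are not given: they have to be found in the camera images.
- plate: Raised bench plate, fixed: a bare steel plate 260 (x) x 360 (y) x 12 mm lying on pale firebricks, its top 44 mm above the table. Origin at the centre of its underside, on the table; x points away from the robot to its far long edge (to within 0.35 rad), y along that edge to the left, z up.
- plate_edge (a point): Middle of the plate's far long edge, at the top surface; axes as the plate's (x points outward over the edge).
- tile: The large firing tile: loose sand-coloured ceramic rectangle 120 (x) x 80 (y) x 8 mm, about 0.17 kg, lying flat on the plate near its middle, its length roughly across the far edge. Origin at the centre of its underside; x along its length towards the plate's far edge, z up. It slides with ordinary friction.
- tile_front (a point): Middle of the tile's leading short edge (the one nearest the plate's far edge), at its top face, 60 mm from the tile's centre.
- crucible: Small white ceramic cup standing loose on the large tile near its middle; 42 mm across the rim, 34 mm high, about 0.06 kg. Origin at the centre of its foot. It only rides along.
- small_tile: Bystander: square ceramic tile 50 x 50 x 8 mm lying on the plate towards its left (+y) end. Origin at the centre of its underside.
- spare_crucible: Bystander: empty white cup like the other (42 mm across, 34 mm high), standing on the plate itself towards its right (-y) end. Origin at the centre of its foot.
- fork: Bystander: two-tined steel firing fork with a wooden handle, about 375 mm long and 62 mm wide, 26 mm high, lying on the table beyond the plate, its length roughly along y. Origin on the table under its stem.
- jar: Bystander: glass jar 60 mm across, 80 mm high, standing on the table to the right. Origin at the centre of its foot.
- stake: Bystander: small steel stake (mushroom-shaped anvil) 56 mm across, 70 mm high, standing on the table to the left. Origin at the centre of its foot.

How it is judged:
By the outcome, as a careful person would: the job done as asked, in the order asked, and still so for the second after the job is handed in, with the robot touching nothing.
It also fails if it takes over 42 s, if anything falls off the work surface, if the arm or the gripper's body presses on something with over 40 N, if the wrist force passes 120 N, or if a joint passes its speed limit or range.

## Working session

There is one attempt and no reset: what is moved stays moved. The work goes in short steps, Python scripts to look and compute and a tool call to move; the robot and the scene stay as the last step left them, time stands still between calls to the robot, and variables do not carry over. Pictures are saved under pics/ and viewed, and the job is handed in when it is done.

Besides the shell and the picture viewer there is one more tool, called after "Emit:" in YAML: its name, and indented under it one key for each argument. send_rows: Moves the arm, as the interface text tells. Its arguments: {"type":"object","properties":{"plan":{"type":"array"}},"required":["plan"]}

```bash
ls; mkdir -p pics; python3 - <<'E'
from rig import bot, imaging, recognise, masks_of, mark_of
import cv2
s=bot.read_state(); print(s['time_s'],s['position'],s['tcp_rot'],s['opening'],bot.tip_extent)
for c in ("top","scene"):
    d=imaging.capture(c); cv2.imwrite(f"pics/{c}0.png",d["img"]); print(c,d["mtx"],d["pose"])
    for n in ["plate","plate_edge","tile","tile_front","crucible","small_tile","spare_crucible","fork","jar","stake"]:
        try: print(n,[(r['conf'],r['at']) for r in mark_of(c,n)[:2]])
        except Exception as e: print(n,e)
E
```

```text
pics
0.0 [ 0.19463161 -0.59321274  0.23862295] [[ 9.50238434e-01  3.11523396e-01 -3.04323848e-04]
 [ 3.11523348e-01 -9.50236285e-01  2.05109324e-03]
 [ 3.49783969e-04 -2.04383161e-03 -9.99997850e-01]] 0.9990056605923271 0.017
top [[468.90958631   0.         279.97978664]
 [  0.         468.90958631 205.33493777]
 [  0.           0.           1.        ]] [[-0.02129533 -0.99277045  0.11812429  0.46672516]
 [-0.99961456  0.01903793 -0.02020599  0.01791692]
 [ 0.01781107 -0.11850905 -0.99279322  1.19568182]
 [ 0.          0.          0.          1.        ]]
plate [(0.74, [0.5363, 0.065, -0.0026])]
plate_edge [(0.67, [0.661, 0.0532, 0.0409])]
tile [(0.85, [0.5734, 0.0427, 0.0465])]
tile_front [(0.75, [0.6369, 0.0387, 0.051])]
crucible [(0.73, [0.569, 0.0359, 0.0515])]
small_tile [(0.84, [0.5304, 0.2148, 0.0444]), (0.42, [0.6612, 0.0548, 0.0418])]
spare_crucible [(0.52, [0.6169, -0.0822, 0.0421])]
fork [(0.69, [0.7787, 0.0409, -0.0017])]
jar [(0.85, [0.6268, -0.4464, 0.0002]), (0.57, [0.5741, 0.0458, 0.0476])]
stake [(0.73, [0.6255, 0.4436, -0.0008]), (0.42, [0.571, 0.0356, 0.0521])]
sce
[... 193 characters left out ...]
5 -0.10757239  0.13700061 -0.14301219]
 [-0.01945629 -0.84952104 -0.52719583  0.68387144]
 [ 0.          0.          0.          1.        ]]
plate [(0.69, [0.5372, 0.07, -0.0035])]
plate_edge [(0.93, [0.6669, 0.0581, 0.0454])]
tile [(0.74, [0.5794, 0.0468, 0.045])]
tile_front [(0.78, [0.6383, 0.04, 0.0488])]
crucible [(0.64, [0.5647, 0.0414, 0.0498])]
small_tile [(0.71, [0.619, 0.4424, 0.003]), (0.5, [0.5293, 0.216, 0.0458])]
spare_crucible [(0.87, [0.6122, -0.0839, 0.0411]), (0.2, [0.6677, 0.0578, 0.0447])]
fork [(0.81, [0.779, 0.038, 0.0007])]
jar [(0.67, [0.6312, -0.4423, -0.0033]), (0.31, [0.6667, 0.0591, 0.0487])]
stake [(0.82, [0.6212, 0.4406, 0.005]), (0.74, [0.5658, 0.042, 0.0497])]
```

View pics/top0.png

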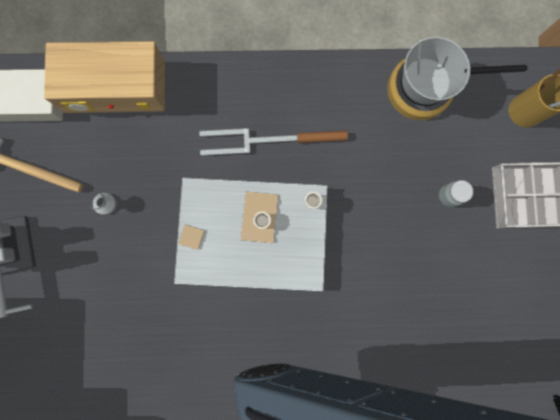

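View pics/scene0.png

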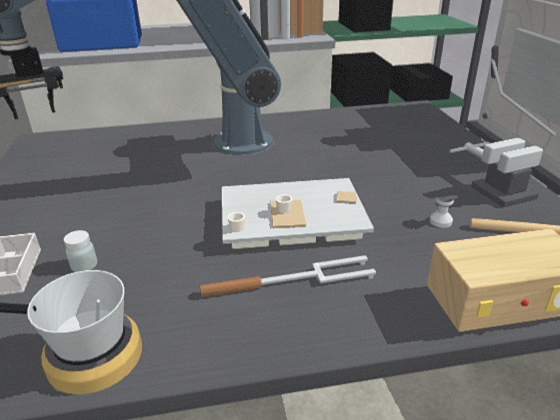

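```bash
cat > h.py <<'E'
from rig import bot, imaging, recognise, masks_of, mark_of
import cv2, numpy as np
from scipy.optimize import least_squares
def proj(d,P):
    T=np.linalg.inv(d["pose"]); p=(T[:3,:3]@np.asarray(P).T).T+T[:3,3]; q=p@d["mtx"].T; return q[:,:2]/q[:,2:]
def unproj(d,uv,z):
    uv=np.atleast_2d(uv).astype(float); r=np.c_[uv,np.ones(len(uv))]@np.linalg.inv(d["mtx"]).T@d["pose"][:3,:3].T
    o=d["pose"][:3,3]; return o+r*((z-o[2])/r[:,2])[:,None]
def mask(c,n):
    r=masks_of(c,n); return (r[0]['region'].astype(np.uint8),r[0]['conf']) if r else (None,0)
def rectfit(P,sx,sy,p0):
    # P boundary points (xy) -> fit rect pose (cx,cy,th), robust
    def f(p):
        c,s=np.cos(p[2]),np.sin(p[2]); q=(P-p[:2])@np.array([[c,-s],[s,c]])
        a=np.abs(q)-np.array([sx,sy])/2
        return np.where((a>0).all(1),np.hypot(*np.maximum(a,0).T),a.max(1))*1000
    r=least_squares(f,p0,loss='soft_l1',x_scale=[.01,.01,.1]); return r.x,np.abs(r.fun).mean()
def measure(c,tag=None):
    d=imaging.capture(c); out={}
    for n,z,sx,sy in(("plate",.044,.26,.36),("tile",.052,.12,.08)):
        m,cf=mask(c,n)
        if m is None: print(n,'none'); continue
        cs,_=cv2.findContours(m,cv2.RETR_EXTERNAL,cv2.CHAIN_APPROX_NONE)
        k=max(cs,key=cv2.contourArea)[:,0]
        # shift contour half a pixel outwards is ignored (symmetric)
        P=unproj(d,k,z)[:,:2]
        (cx,cy),_,_=cv2.minAreaRect(P.astype(np.float32))
        x,e=rectfit(P,sx,sy,[cx,cy,0]); out[n]=x
        print(c,n,cf,np.round(x,4),'deg',np.degrees(x[2]).round(2),'err',e.round(2))
    if tag: cv2.imwrite(f"pics/{tag}.png",d["img"])
    if len(out)==2:
        p,t=out["plate"],out["tile"]; R=np.array([[np.cos(p[2]),-np.sin(p[2])],[np.sin(p[2]),np.cos(p[2])]])
        q=R.T@(t[:2]-p[:2]); print('tile in plate',q.round(4),'rel deg',np.degrees(t[2]-p[2]).round(2),'overhang mm',(q[0]+.06-.13)*1000)
    return d,out
E
python3 - <<'E'
from h import *
for c in("top","scene"):
    d,o=measure(c)
    im=d["img"].copy()
    for n,z,sx,sy in(("plate",.044,.26,.36),("tile",.052,.12,.08)):
        x,y,t=o[n];C=np.array([[sx,sy],[-sx,sy],[-sx,-sy],[sx,-sy]])/2@np.array([[np.cos(t),np.sin(t)],[-np.sin(t),np.cos(t)]])+[x,y]
        q=proj(d,np.c_[C,np.full(4,z)]); print(n,q.round(1).tolist())
        big=cv2.resize(im,None,fx=4,fy=4,interpolation=cv2.INTER_CUBIC) if n=="plate" else big
        cv2.polylines(big,[np.round(q*4+1.5).astype(int)],True,(0,0,255) if n=="plate" else (255,0,0),1)
    a=(150,160) if c=="top" else (200,150)
    cv2.imwrite(f"pics/{c}_fit.png",big[a[1]*4:a[1]*4+600,a[0]*4:a[0]*4+800])
E
```

```text
top plate 0.97 [ 0.535   0.0665 -0.0728] deg -4.17 err 5.15
top tile 0.73 [ 0.5757  0.0485 -0.1021] deg -5.85 err 1.32
tile in plate [ 0.0419 -0.015 ] rel deg -1.68 overhang mm -28.10313708450743
plate [[181.8, 177.6], [173.6, 283.5], [322.2, 291.2], [326.5, 185.4]]
tile [[244.1, 191.2], [239.7, 239.9], [272.5, 242.6], [276.5, 193.9]]
scene plate 0.74 [ 0.5481  0.0646 -0.0676] deg -3.87 err 13.95
scene tile 0.8 [ 0.5833  0.0487 -0.1177] deg -6.74 err 6.9
tile in plate [ 0.0362 -0.0135] rel deg -2.87 overhang mm -33.84049883491426
plate [[374.2, 230.7], [348.5, 179.6], [220.2, 188.3], [221.1, 242.5]]
tile [[306.4, 225.5], [301.4, 200.1], [270.6, 201.5], [272.9, 227.1]]
```

View pics/top_fit.png

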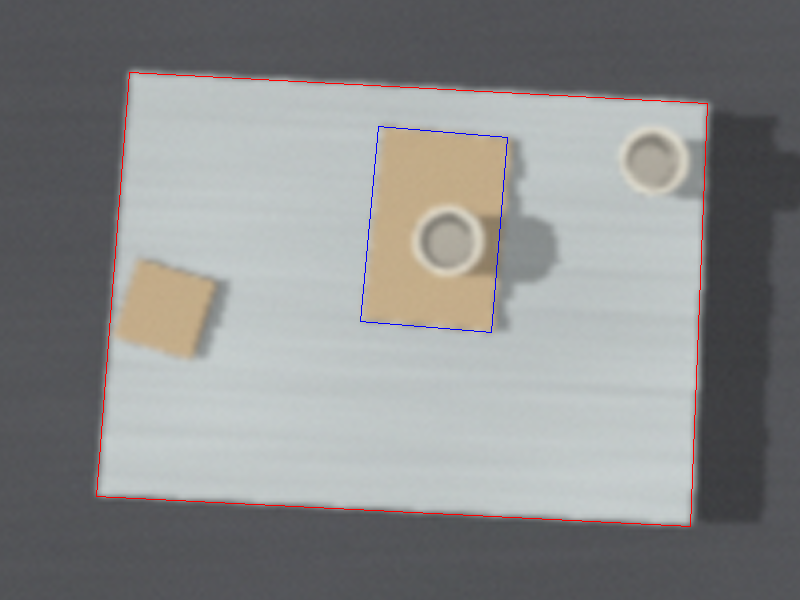

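View pics/scene_fit.png

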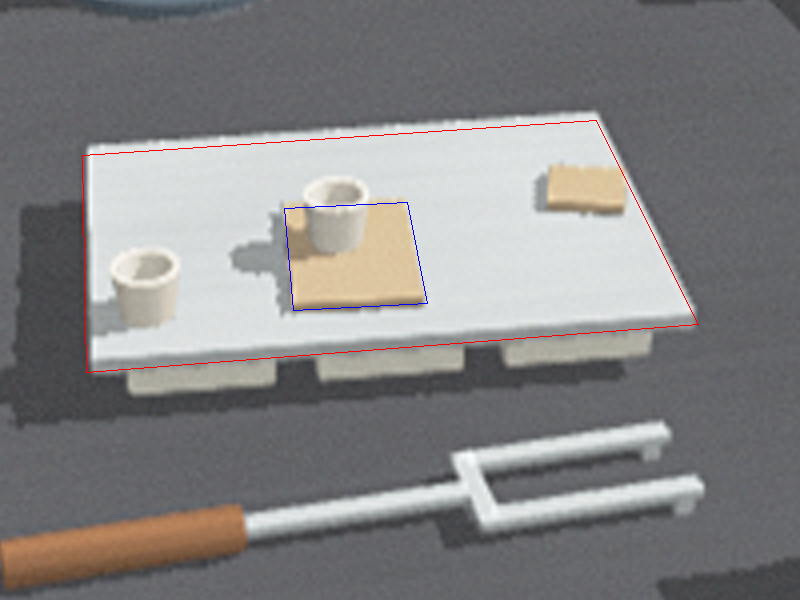

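```bash
cat >> h.py <<'E'
def edgeline(img,d,A,B,z,inn,half=.010,excl=None,n=60):
    """world edge A->B (xy); inn = inward unit normal; half-level crossing of profile; returns fitted point, dir, rms(mm)"""
    A,B=np.array(A),np.array(B); t=np.linspace(.06,.94,n); s=np.linspace(-half,half,41); pts=[]
    for k in t:
        Q=A+(B-A)*k
        if excl is not None and excl(Q): continue
        W=Q+s[:,None]*inn
        uv=proj(d,np.c_[W,np.full(len(s),z)]).astype(np.float32)
        v=cv2.remap(img,uv[None,:,0],uv[None,:,1],cv2.INTER_LINEAR)[0].astype(float)
        lo,hi=v[:6].mean(),v[-6:].mean()
        if hi-lo<15: continue
        m=(lo+hi)/2; i=np.argmax(v>m)
        if i==0: continue
        f=(m-v[i-1])/(v[i]-v[i-1]+1e-9); pts.append(Q+(s[i-1]+f*(s[1]-s[0]))*inn)
    P=np.array(pts,np.float32)
    vx,vy,x,y=cv2.fitLine(P,cv2.DIST_HUBER,0,.01,.01).ravel(); u=np.array([vx,vy]); u*=np.sign(u@(B-A)); c=np.array([x,y])
    r=(P-c)@np.array([-u[1],u[0]]); return c,u,np.median(abs(r))*1000,len(P)
def precise(d,plate,tile,verbose=True):
    img=d["img"].astype(np.float32); g=img.min(2); g2=img.mean(2); sat=np.clip(img[:,:,2]-img[:,:,0],0,255)
    def fr(p): c,s=np.cos(p[2]),np.sin(p[2]); return np.array(p[:2]),np.array([c,s]),np.array([-s,c])
    o,X,Y=fr(plate); to,TX,TY=fr(tile)
    ex=lambda Q:abs((Q-to)@TY)<.055 and abs((Q-to)@TX)<.075
    pe=edgeline(g2,d,o+.13*X-.18*Y,o+.13*X+.18*Y,.044,-X,excl=ex,n=120)
    yv=pe[1]; xv=np.array([yv[1],-yv[0]])
    print('far edge c',pe[0].round(4),'normal deg',np.degrees(np.arctan2(xv[1],xv[0])).round(2),pe[2:])
    R={}
    for nm,a,b,inn in(("front",(.06,-.04),(.06,.04),-TX),("back",(-.06,-.04),(-.06,.04),TX),("left",(-.06,.04),(.06,.04),-TY),("right",(-.06,-.04),(.06,-.04),TY)):
        try: r=edgeline(sat,d,to+a[0]*TX+a[1]*TY,to+b[0]*TX+b[1]*TY,.052,inn)
        except Exception as e: print(nm,'fail'); continue
        R[nm]=r; ang=np.degrees(np.arctan2(r[1][1],r[1][0]))-(90 if nm in("front","back") else 0)
        print(nm,'c',r[0].round(4),'deg',ang.round(2),r[2:],'dist past edge mm',(((r[0]-pe[0])@xv)*1000).round(2))
    return pe,R
E
python3 - <<'E'
from h import *
for i in range(1):
    d,o=measure("top"); precise(d,o["plate"],o["tile"])
E
```

```text
top plate 0.62 [ 0.5353  0.0659 -0.0717] deg -4.11 err 5.54
top tile 0.74 [ 0.5754  0.0479 -0.1214] deg -6.95 err 1.11
tile in plate [ 0.0413 -0.0151] rel deg -2.85 overhang mm -28.676729311921918
far edge c [0.6655 0.0566] normal deg -4.1 (np.float32(0.22285905), 120)
front c [0.6354 0.0435] deg -6.8 (np.float32(0.115429945), 60) dist past edge mm -29.09
back c [0.517  0.0549] deg -6.86 (np.float32(0.07533458), 60) dist past edge mm -148.04
left c [0.5799 0.086 ] deg -6.86 (np.float32(0.09637404), 60) dist past edge mm -87.48
right c [0.5684 0.0076] deg -6.88 (np.float32(0.22487831), 60) dist past edge mm -93.4
```

Emit:
send_rows:
  plan:
    - [[0.4,0.9,0,-0.194,0],[0.4,0.9,0,-0.194,0],[0.4,0.9,0,-0.194,0],[0.4,0.9,0,-0.194,0],[0.4,0.9,0,-0.194,0],[0.4,0.9,0,-0.194,0],[0.4,0.9,0,-0.194,0],[0.4,0.9,0,-0.194,0],[0.4,0.9,0,-0.194,0],[0.4,0.9,0,-0.194,0],[0.4,0.9,0,-0.194,0],[0.4,0.9,0,-0.194,0],[0.4,0.9,0,-0.194,0],[0.4,0.9,0,-0.194,0],[0.4,0.9,0,-0.194,0],[0.4,0.9,0,-0.194,0],[0.4,0.9,0,-0.194,0],[0.4,0.9,0,-0.194,0],[0.4,0.9,0,-0.194,0],[0.4,0.9,0,-0.194,0]]

```text
time_s: 3.55
position: [0.4353, -0.0528, 0.2398]
tcp_rot: [[0.997, -0.072, 0.001], [-0.072, -0.997, -0.0], [0.001, 0.0, -1.0]]
force: [0.9, -0.3, 0.6]
opening: 0.503
```

Emit:
send_rows:
  plan:
    - [[0.255,0.61,-0.89,0,0],[0.255,0.61,-0.89,0,0],[0.255,0.61,-0.89,0,0],[0.255,0.61,-0.89,0,0],[0.255,0.61,-0.89,0,0],[0.255,0.61,-0.89,0,0],[0,0,0,0,0],[0,0,0,0,0]]

```text
time_s: 4.35
position: [0.4805, 0.0561, 0.0792]
tcp_rot: [[0.998, -0.07, -0.001], [-0.07, -0.998, -0.0], [-0.001, 0.0, -1.0]]
force: [-0.3, -0.2, 0.6]
opening: 0.504
```

```bash
python3 - <<'E'
from h import *
s=bot.read_state(); print(s['time_s'],s['position'],s['force'],s['tcp_rot'])
d=imaging.capture("wrist"); cv2.imwrite("pics/w1.png",d["img"])
d=imaging.capture("scene"); cv2.imwrite("pics/s1.png",cv2.resize(d["img"][140:270,180:390],None,fx=3.8,fy=3.8,interpolation=cv2.INTER_CUBIC))
E
```

```text
4.35 [0.48046315 0.05605344 0.07916629] [-0.3010927  -0.23271934  0.62761446] [[ 9.97551885e-01 -6.99207262e-02 -1.15259886e-03]
 [-6.99208273e-02 -9.97552543e-01 -4.75855161e-05]
 [-1.14645071e-03  1.28059687e-04 -9.99999335e-01]]
```

View pics/w1.png

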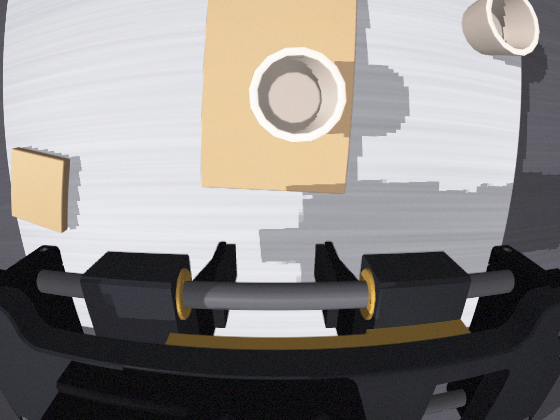

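View pics/s1.png

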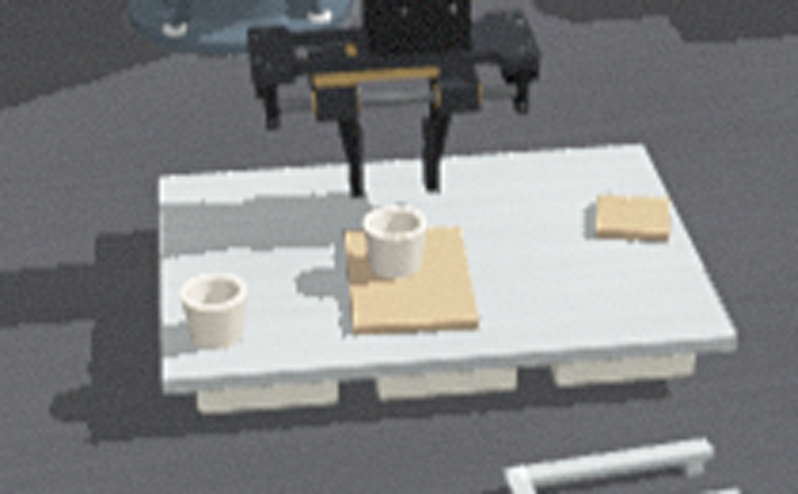

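Emit:
send_rows:
  plan:
    - [[0,0.03,-0.25,0,0],[0,0.03,-0.25,0,0],[0,0,0,0,0],[0,0,0,0,0]]

```text
time_s: 4.85
position: [0.4804, 0.0575, 0.0643]
tcp_rot: [[0.997, -0.072, -0.0], [-0.072, -0.997, 0.0], [-0.0, -0.0, -1.0]]
force: [0.1, 0.3, 0.7]
opening: 0.502
```

Emit:
send_rows:
  plan:
    - [[0.1,-0.007,0,0,0],[0.1,-0.007,0,0,0],[0.1,-0.007,0,0,0],[0.1,-0.007,0,0,0],[0.1,-0.007,0,0,0],[0.1,-0.007,0,0,0],[0.1,-0.007,0,0,0],[0.07,-0.005,0,0,0],[0.07,-0.005,0,0,0],[0.07,-0.005,0,0,0],[0.07,-0.005,0,0,0],[0.07,-0.005,0,0,0],[0.07,-0.005,0,0,0],[0.07,-0.005,0,0,0],[0.07,-0.005,0,0,0],[0.07,-0.005,0,0,0],[0,0,0,0,0]]

```text
time_s: 6.55
position: [0.5213, 0.0549, 0.0644]
tcp_rot: [[0.997, -0.071, 0.001], [-0.071, -0.997, -0.0], [0.001, 0.0, -1.0]]
force: [-0.7, 0.0, 0.5]
opening: 0.497
```

```bash
cat > v.py <<'E'
from h import *
import sys
s=bot.read_state(); print(s['time_s'],s['position'],s['force'])
d=imaging.capture("top"); 
P=[.5353,.0659,-.0717]; t=[float(a) for a in sys.argv[2:5]]
precise(d,P,t)
a=cv2.resize(d["img"][160:300,160:345],None,fx=4,fy=4,interpolation=cv2.INTER_CUBIC); cv2.imwrite(f"pics/t{sys.argv[1]}.png",a)
E
python3 v.py 2 0.592 0.047 -0.0717
python3 - <<'E'
from h import *
d=imaging.capture("wrist"); cv2.imwrite("pics/w2.png",d["img"])
E
```

```text
6.55 [0.52129168 0.05485628 0.06438462] [-0.7368617   0.02792716  0.45417994]
far edge c [0.6661 0.0641] normal deg -4.1 (np.float32(0.19988811), 79)
front c [0.6505 0.042 ] deg -4.27 (np.float32(0.1003048), 60) dist past edge mm -13.94
back fail
left c [0.6199 0.086 ] deg -3.75 (np.float32(0.16207126), 32) dist past edge mm -47.59
right c [0.6094 0.0075] deg -4.9 (np.float32(0.17530735), 33) dist past edge mm -52.44
```

View pics/t2.png

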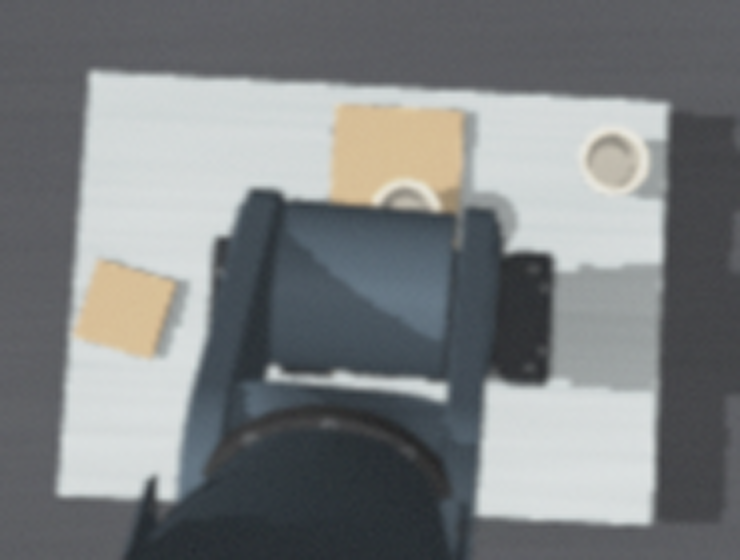

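View pics/w2.png

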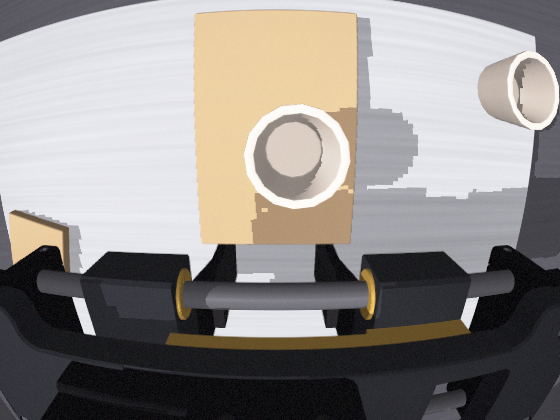

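Emit:
send_rows:
  plan:
    - [[0.08,-0.006,0,0,0],[0.08,-0.006,0,0,0],[0.08,-0.006,0,0,0],[0.08,-0.006,0,0,0],[0.08,-0.006,0,0,0],[0.08,-0.006,0,0,0],[0.08,-0.006,0,0,0],[0.08,-0.006,0,0,0],[0.08,-0.006,0,0,0],[0.08,-0.006,0,0,0],[0.08,-0.006,0,0,0],[0.08,-0.006,0,0,0],[0.08,-0.006,0,0,0],[0.08,-0.006,0,0,0],[0.08,-0.006,0,0,0],[0.08,-0.006,0,0,0],[0.08,-0.006,0,0,0],[0.08,-0.006,0,0,0],[0.06,-0.004,0,0,0],[0,0,0,0,0]]

```text
time_s: 8.65
position: [0.5663, 0.0514, 0.0644]
tcp_rot: [[0.997, -0.071, 0.001], [-0.071, -0.997, -0.0], [0.001, 0.0, -1.0]]
force: [-1.8, -0.8, 0.9]
opening: 0.5
```

```bash
python3 v.py 3 0.6365 0.0435 -0.0717
```

```text
8.65 [0.56634263 0.05144101 0.0643732 ] [-1.75104163 -0.76939351  0.92781094]
far edge c [0.6687 0.099 ] normal deg -4.07 (np.float32(0.29274207), 71)
front c [0.6964 0.0387] deg -4.13 (np.float32(0.15315506), 60) dist past edge mm 31.95
back fail
left c [0.6718 0.0828] deg -1.26 (np.float32(0.28568658), 23) dist past edge mm 4.27
right c [0.6682 0.0024] deg -4.19 (np.float32(0.34467518), 24) dist past edge mm 6.36
```

Emit:
send_rows:
  plan:
    - [[0.06,-0.004,0,0,0],[0.06,-0.004,0,0,0],[0.06,-0.004,0,0,0],[0.053,-0.004,0,0,0],[0,0,0,0,0],[0,0,0,0,0]]

```text
time_s: 9.3
position: [0.5733, 0.051, 0.0644]
tcp_rot: [[0.997, -0.071, 0.002], [-0.071, -0.997, -0.0], [0.002, -0.0, -1.0]]
force: [-0.2, 0.0, -0.4]
opening: 0.506
```

```bash
python3 v.py 4 0.6435 0.043 -0.0717; python3 - <<'E'
from h import *
d=imaging.capture("scene"); cv2.imwrite("pics/s4.png",cv2.resize(d["img"][140:270,180:390],None,fx=3.8,fy=3.8,interpolation=cv2.INTER_CUBIC))
# front-top edge vs plate edge in scene image
img=d["img"].astype(np.float32); sat=np.clip(img[:,:,2]-img[:,:,0],0,255)
n=np.array([.9974,-.0715]);E=[.6661,.0641]
for z in(.052,.048,.044):
    to=np.array([.6435,.043]);TX=n;TY=np.array([.0715,.9974])
    r=edgeline(sat,d,to+.06*TX-.04*TY,to+.06*TX+.04*TY,z,-TX); print(z,r,(r[0]-E)@n*1000)
print(mark_of("scene","tile_front")[:1],mark_of("scene","plate_edge")[:1])
E
```

```text
9.3 [0.57326807 0.05099496 0.06437203] [-0.15832475  0.02257185 -0.40900915]
far edge c [0.6656 0.0552] normal deg -4.06 (np.float32(0.2832425), 62)
front c [0.7034 0.0379] deg -3.76 (np.float32(0.15849006), 60) dist past edge mm 38.93
back fail
left c [0.6817 0.0827] deg -3.12 (np.float32(0.08501677), 21) dist past edge mm 14.11
right c [0.6757 0.0016] deg -2.63 (np.float32(0.10980678), 22) dist past edge mm 13.86
0.052 (array([0.70934534, 0.05239535], dtype=float32), array([0.07594759, 0.9971118 ], dtype=float32), np.float32(0.43544155), 60) 43.969785496199705
0.048 (array([0.70614326, 0.03850933], dtype=float32), array([0.07840037, 0.99692196], dtype=float32), np.float32(0.47640488), 60) 41.76888031361458
0.044 (array([0.70148003, 0.03429793], dtype=float32), array([0.0715277, 0.9974386], dtype=float32), np.float32(0.4235652), 60) 37.418890799189185
[{'at': [0.7074, 0.0434, 0.0488], 'conf': 0.7}] [{'at': [0.6651, 0.0586, 0.0488], 'conf': 0.86}]
```

Emit:
send_rows:
  plan:
    - [[-0.3,0.02,0,0,0],[-0.7,0.05,0,0,0],[-0.7,0.05,0,0,0],[-0.7,0.05,0,0,0],[-0.7,0.05,0,0,0],[-0.7,0.05,0,0,0],[-0.7,0.05,0,0,0],[-0.3,0.02,0,0,0],[0,0,0,0,0]]

```text
time_s: 10.4
position: [0.4268, 0.0615, 0.0645]
tcp_rot: [[0.997, -0.071, -0.002], [-0.071, -0.997, 0.0], [-0.002, -0.0, -1.0]]
force: [0.2, 0.1, 0.1]
opening: 0.5
```

```bash
python3 v.py 5 0.6435 0.043 -0.0717; python3 - <<'E'
from h import *
d=imaging.capture("scene"); cv2.imwrite("pics/s5.png",cv2.resize(d["img"][140:270,180:390],None,fx=3.8,fy=3.8,interpolation=cv2.INTER_CUBIC))
img=d["img"].astype(np.float32); np.save("s5.npy",d["img"])
E
```

```text
10.4 [0.42678023 0.06151024 0.06446569] [0.23289214 0.098183   0.10308821]
far edge c [0.6661 0.0641] normal deg -4.06 (np.float32(0.23633987), 79)
front c [0.7033 0.0379] deg -3.76 (np.float32(0.16690741), 60) dist past edge mm 38.98
back c [0.5835 0.0464] deg -3.94 (np.float32(0.14172463), 60) dist past edge mm -81.12
left c [0.6676 0.0832] deg -3.23 (np.float32(0.25775197), 60) dist past edge mm 0.1
right c [0.6361 0.0052] deg -4.51 (np.float32(0.39609393), 60) dist past edge mm -25.73
```

View pics/t5.png

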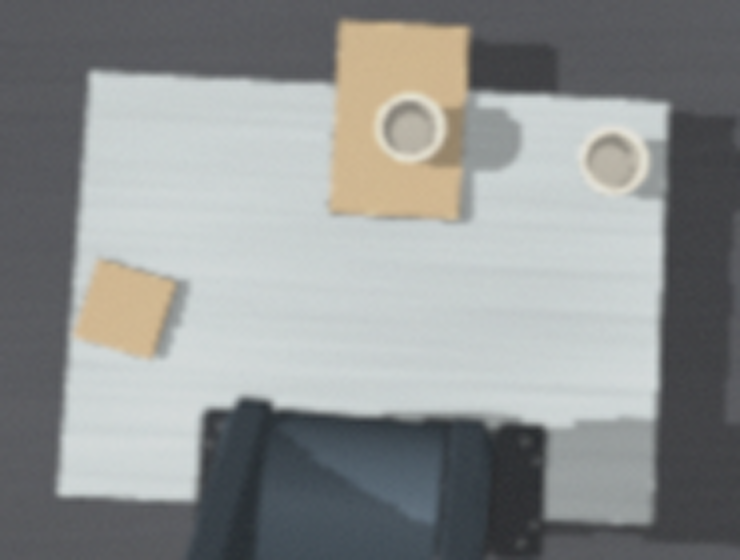

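View pics/s5.png

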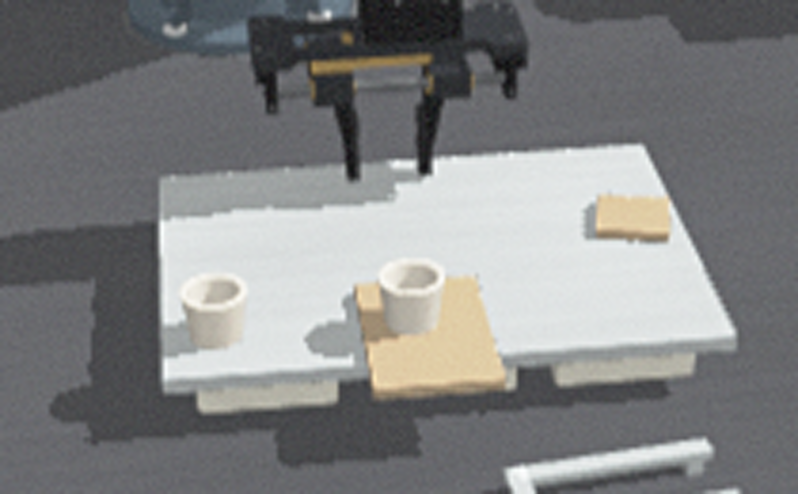

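```bash
python3 - <<'E'
from h import *
d=imaging.capture("top"); g=d["img"].astype(np.float32).mean(2)
o=np.array([.5353,.0659]);X=np.array([.9974,-.0711]);Y=np.array([.0711,.9974])
f=edgeline(g,d,o+.13*X+.07*Y,o+.13*X+.175*Y,.044,-X)
f2=edgeline(g,d,o+.13*X-.09*Y,o+.13*X-.175*Y,.044,-X)
b=edgeline(g,d,o-.13*X+.11*Y,o-.13*X+.175*Y,.044,X)
b2=edgeline(g,d,o-.13*X-.13*Y,o-.13*X-.175*Y,.044,X)
for r in(f,f2,b,b2): print(((r[0]-o)@X*1000).round(2),r[2:])
E
```

```text
130.59 (np.float32(0.19971286), 60)
130.53 (np.float32(0.28155994), 60)
-129.49 (np.float32(0.21256055), 60)
-129.46 (np.float32(0.18450455), 60)
```

Emit:
send_rows:
  plan:
    - [[0.4,-0.03,0,0,0],[0.7,-0.05,0,0,0],[0.7,-0.05,0,0,0],[0.7,-0.05,0,0,0],[0.7,-0.05,0,0,0],[0.7,-0.05,0,0,0],[0.4,-0.03,0,0,0],[0.2,-0.02,0,0,0],[0.1,0,0,0,0],[0,0,0,0,0],[0,0,0,0,0]]

```text
time_s: 11.65
position: [0.5658, 0.0515, 0.0642]
tcp_rot: [[0.997, -0.071, -0.001], [-0.071, -0.997, 0.0], [-0.001, -0.0, -1.0]]
force: [0.5, -0.3, -0.1]
opening: 0.502
```

Emit:
send_rows:
  plan:
    - [[0.05,-0.004,0,0,0],[0.05,-0.004,0,0,0],[0.05,-0.004,0,0,0],[0.05,-0.004,0,0,0],[0.04,-0.002,0,0,0],[0.045,-0.002,0,0,0],[0,0,0,0,0],[0,0,0,0,0]]

```text
time_s: 12.45
position: [0.5746, 0.0508, 0.0642]
tcp_rot: [[0.997, -0.071, -0.001], [-0.071, -0.997, 0.0], [-0.001, -0.0, -1.0]]
force: [-0.8, 0.4, 1.6]
opening: 0.501
```

```bash
python3 v.py 6 0.6445 0.043 -0.0717
```

```text
12.45 [0.57461133 0.05084654 0.06422445] [-0.78659307  0.39970634  1.63029983]
far edge c [0.6696 0.112 ] normal deg -4.03 (np.float32(0.3018103), 61)
front c [0.7048 0.0386] deg -4.14 (np.float32(0.15017268), 60) dist past edge mm 40.25
back fail
left c [0.6877 0.0823] deg -2.87 (np.float32(0.11805295), 20) dist past edge mm 20.14
right c [0.6771 0.0016] deg -2.29 (np.float32(0.09282062), 21) dist past edge mm 15.2
```

Good. Retreat, raise, and check.

Emit:
send_rows:
  plan:
    - [[-0.3,0.02,0,0,0],[-0.7,0.05,0,0,0],[-0.7,0.05,0,0,0],[-0.7,0.05,0,0,0],[-0.7,0.05,0,0,0],[-0.7,0.05,0.3,0,0],[-0.7,0.05,0.8,0,0],[-0.3,0.02,0.8,0,0],[0,0,0.8,0,0],[0,0,0.8,0,0],[0,0,0,0,0]]

```text
time_s: 13.6
position: [0.4331, 0.0608, 0.172]
tcp_rot: [[0.997, -0.071, 0.008], [-0.071, -0.997, -0.001], [0.008, 0.0, -1.0]]
force: [1.4, -0.6, 1.2]
opening: 0.499
```

```bash
python3 v.py 7 0.6445 0.043 -0.0717; python3 - <<'E'
from h import *
for n in["small_tile","spare_crucible","fork","crucible","tile_front","plate_edge"]: print(n,[r['at'] for r in mark_of("top",n)[:1]])
d=imaging.capture("scene"); cv2.imwrite("pics/s7.png",cv2.resize(d["img"][140:300,180:390],None,fx=3.7,fy=3.7,interpolation=cv2.INTER_CUBIC))
E
```

```text
13.6 [0.43308415 0.06084012 0.1720139 ] [ 1.37545309 -0.57537563  1.17008127]
far edge c [0.6661 0.0641] normal deg -4.06 (np.float32(0.23773599), 79)
front c [0.705  0.0382] deg -4.19 (np.float32(0.14873338), 60) dist past edge mm 40.62
back c [0.5855 0.0524] deg -4.02 (np.float32(0.09226802), 60) dist past edge mm -79.55
left c [0.6686 0.0833] deg -3.13 (np.float32(0.20702507), 60) dist past edge mm 1.08
right c [0.6303 0.0058] deg -4.55 (np.float32(0.3191238), 60) dist past edge mm -31.56
small_tile [[0.6263, -0.4484, 0.0013]]
spare_crucible [[0.6144, -0.0838, 0.0434]]
fork [[0.7791, 0.0381, 0.0025]]
crucible [[0.6395, 0.0312, 0.0495]]
tile_front [[0.7037, 0.0381, 0.0498]]
plate_edge [[0.6623, 0.0535, 0.0394]]
```

View pics/s7.png

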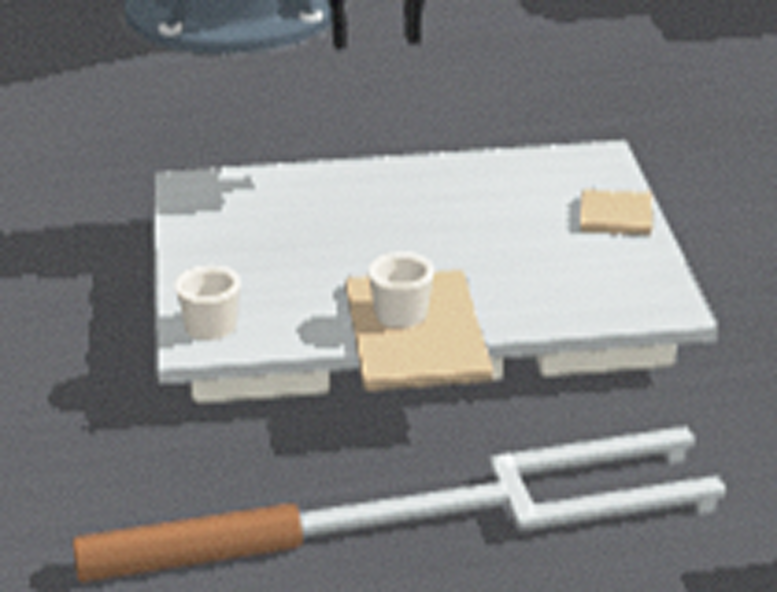

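View pics/t7.png

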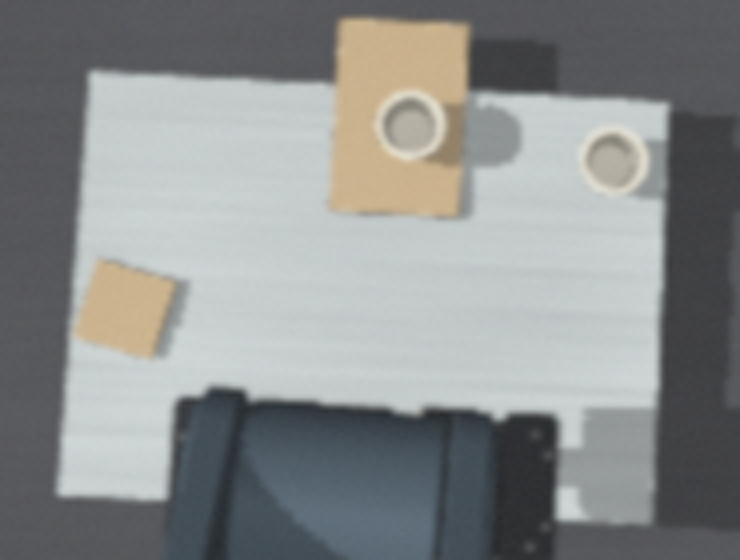

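Emit:
send_rows:
  plan:
    - [[0,0,0,0,0],[0,0,0,0,0],[0,0,0,0,0]]

```text
time_s: 14.3
position: [0.431, 0.061, 0.1692]
tcp_rot: [[0.997, -0.071, -0.0], [-0.071, -0.997, 0.0], [-0.0, -0.0, -1.0]]
force: [-0.0, -0.0, -0.1]
opening: 0.499
```

```bash
python3 -c "
from rig import bot
print(bot.hand_in())"
```

```text
the job is handed in; nothing more can be done
None
```

I pushed the tile across the plate with both fingertips spread on its rear edge. After measuring about 39 mm of overhang, I nudged it a little over 1 mm further, backed off, raised the hand and handed in at 14.3 s.

- **Overhang:** the last top-camera check put the front edge about 40.5 mm past the plate's far edge. The front and back edges both gave that to within 0.2 mm. The same method measured the plate at 260.05 mm against its true 260 mm.
- **Squareness:** the front and back edges are within about 0.1° of the plate's edge. The long sides read less well, at −3.1° and −4.6° against −4.06°. I put this down to the crucible's outline and the shadow, since they average out to square.
- **Crucible and the rest:** the crucible stands on the tile, and the small tile, spare crucible and fork look unmoved. I did not re-measure the jar and stake, but the hand never went near them. The network's last "small_tile" report was wrong: it gave the jar's position, and the picture shows the small tile in place.
- **Scene camera:** it gave 37 to 44 mm depending on the edge height assumed, taken before the final nudge. That is too coarse to confirm or contradict the top camera.
- **Forces:** the wrist force readings stayed under 2.5 N, and the hand was clear with zero force at the end.

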